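# Break loose a stiff tin clamp with the long arm of a hex key

## Robot

A 7-joint arm with a two-finger parallel gripper is mounted at the origin on a cart in front of the work surface, level with it; the furniture and walls round the work are solid. World frame = base frame: x ahead of the robot, y to its left, z up, the work surface at z = 0. Lengths are in m, angles in rad, forces in N, time in s.
With the tool pointing down it reaches from about 0.375 to 0.925 m from the base axis. Payload 3.1 kg.
Tool frame: the origin (TCP) lies between the finger pads; the fingertips stand 19 mm ahead of it and the grasp point (between the pads) is the TCP; z points along the fingers, y is the line along which they close (so a half turn about z gives the same grasp; the last joint's range is limited). The gripper opens to 85 mm and grips with 20 to 120 N. Pads are 22 mm wide; open, the fingers measure 114 mm over their backs; the gripper's body (76 mm by 85 mm) begins 54 mm behind the grasp point. The pads swing forward as they close: fully open they stand 13 mm farther back than shut.
Start: joints at [1.117, 0.383, 0.044, 1.598, -0.018, 1.161, -0.05], TCP at [0.226, -0.609, 0.25] pointing down, gripper open.
Joint ranges: [-2.61, 2.61], [-0.41, 2.15], [-1.48, 1.57], [0, 2.5], [-1.57, 4.71], [0.05, 1.97], [-2.85, 2.85]. Speed limits (rad/s): [2.79, 2.79, 3.14, 3.14, 3.14, 3.14, 3.14].

## Interface

Orientations are given as a unit quaternion [x, y, z, w].
In Python, from bench import move_ptp, movel, move_j, move_gripper, pause, inverse_kinematics, read_camera, camera_params, MotionError, sign_off, look_for, tip_of, read_time_s, read_qpos, read_joint_vel, read_effort, read_eef_pos, read_tcp_rot, read_ft_force, read_ft_torque, read_finger_gap, read_grasp_force gives the robot as it stands. Calls block until the motion is done:
- move_ptp(position, orientation): joint-space move of the TCP to a pose.
- movel(position, orientation=None, speed=0.15): straight line of the TCP; orientation=None keeps the orientation; speed is the mean speed in m/s.
- move_j(angles): joint-space move.
- move_gripper(opening, effort=None): finger opening in m; effort is the grip in N (None keeps the last); returns when the fingers have stopped.
- pause(seconds).
- inverse_kinematics(position, orientation): joint angles nearest the present ones, or None.
- read_camera(name): name is "scene" or "top" or "wrist"; returns the picture (420x560x3 uint8, red, green, blue); there is no depth.
- camera_params(name): a dict with "K" (3x3 intrinsics, pixels), "camera_from_world" (4x4, takes a point from world to camera coordinates). Camera axes: x right, y down, z forward; pixel columns grow to the right and rows downward; lengths in m; the calibration is good to about 2 mm. A picture is of the moment at which its call begins: read the wrist's pose just before it. camera_params takes no time and is no camera call; for the wrist camera it gives the pose at the moment of the call.
A pose or a line that the arm cannot do raises MotionError and nothing moves.
- sign_off(): hands the job in; it is judged then, once.
Trained networks look in the newest picture that a camera, given by its name, has taken for a name from the list of things; names that differ only in an ending like _2 or _b are one class to them, and where a whole thing is asked for, a point or a joint stands for the part that bears it (a point fixed in the world has none). Each returns a list of dicts, best first, with "confidence" (0 to 1); they miss things now and then, are a little off and sometimes report something else, mostly with a low value. They report only what shows in the picture. A call takes as long as a camera call. They do not tell look-alikes from the thing itself.
- look_for(camera, name): "at" ([column, row] in pixels, amid what is visible of it).
- tip_of(camera, name): "at" ([column, row] in pixels: a listed point, or the origin of a listed thing).
Readings, each from a call of its own:
- read_time_s(): time.
- read_qpos(): joint angles.
- read_joint_vel(): joint speeds.
- read_effort(): joint torques, N m.
- read_eef_pos(): TCP position.
- read_tcp_rot(): TCP orientation.
- read_ft_force(): force on the tool from outside, world axes, zero at the start.
- read_ft_torque(): the same for the moment, N m.
- read_finger_gap(): finger opening in m.
- read_grasp_force(): force on a finger pad.
Only numpy, scipy, OpenCV 4.12 (cv2) and the standard library are available. Lean on these libraries where they do the work, as an engineer would, in place of code of your own. Each camera call takes 0.05 s, during which the arm holds its last target. There are 200 camera calls.

## Task

The tin is shut in a clamp whose screw is stuck tight, and the L-shaped hex key was left standing in that screw on its long arm. Without turning the screw that way, take the key out, flip it so that its short arm sits fully home in the screw and its long arm sticks out sideways as a lever, then, near the lever's free end, push it counterclockwise (seen from above) until the screw has loosened by at least an eighth of a turn. Leave the key sitting in the screw on its short arm; do not knock over or push about the cup, the jar, the note pad or the tin.

Things in the scene. Friction and masses are not known exactly. Their poses are not given: they have to be found in the camera images.
- key_elbow (a point): Middle of the bar half-way round the bend of the dark steel L-shaped hex key (0.33 kg, hexagon 17 mm across flats, bend radius 17 mm). Axes turn with the key: +x along the short arm to its end, -z along the long arm to its end, y square to the L; two flats face +-y. The arms' axes cross 5 mm from here on -x and 5 mm on +z. At the start the long arm stands down in the screw.
- key_long_end (a point): Centre of the end face of the key's long arm, 172 mm from the crossing of the arms' axes; the last 4 mm are thinned to 14.5 mm across flats. Same axes as key_elbow.
- key_short_end (a point): Centre of the end face of the key's short arm, 68 mm from the crossing of the arms' axes; the last 4 mm are thinned to 14.5 mm across flats. Same axes as key_elbow.
- screw_mouth (a point): Centre of the mouth of the hexagonal socket (28 mm deep, 18 mm across flats, small lead-in, lightly oiled) in the clamp's round screw head, 40 mm across, 40 mm above the desk. z up; axes turn with the screw. Either arm fits, with the other arm pointing along +x of this frame or any multiple of 60 degrees from it, with 0.5 mm play a side and about 6 degrees in turning.
- screw_floor (a point): Centre of the socket's floor, 12 mm above the desk; an arm that is fully home rests its end face here. With the short arm home the long arm's axis lies 80 mm above the desk; play lets its end sag by about 15 mm. A leaning key jams on the way in: push it home held upright. Same axes as screw_mouth.
- screw (a joint): Turn of the clamp screw in rad: 0 tight (a hard stop, where it starts), grows counterclockwise seen from above, up to 1.5; an eighth of a turn is 0.785. Stiff: about 0.8 N m all the way (6 N at 140 mm from its axis), and it stays where it is left. As it turns, the jaw draws back from the tin.
- cup_center (a point): Centre, 51 mm up, of a loose white cup 85 mm across and 102 mm high, its markers up to 134 mm. Cup, jar and note pad stand in any order in three places 155 mm round the screw; cup and jar would stop the lever.
- jar_center (a point): Centre, half-way up, of a plain white jar with a grey lid, 68 mm across and 115 mm high; loose.
- notes_center (a point): Centre of a loose pad of notes, 76 x 78 mm and 20 mm high; the lever passes above it.
- tin_center (a point): Centre of the round tin in the clamp, 66 mm across, 24 mm high, 86 mm from the screw axis on the clamp's plate, which is 12 mm thick, 88 mm wide and runs from 44 mm beyond the screw to 134 mm on the tin's side. Jaw, stop and bars round the tin rise to 33 mm above the desk.
Mind the look-alikes: they are no part of the job. There is more than one size of the part that bears screw_mouth; the job needs the larger.

How it is judged:
On the way, in this order (a step that is already met when the one before it is completed fails the run):
1. the key is out of the screw, with the screw still tight (distance between each of key_long_end, key_short_end and screw_floor above 0.06 m and value of joint screw below 0.12 rad), for 0.1 s.
2. the short arm is fully home in the screw (end within 12 mm of the socket's floor centre, bend above), the screw still tight (distance between key_short_end and screw_floor below 0.012 m and z of key_elbow in the frame of screw_floor above 0.055 m and value of joint screw below 0.2 rad), for 0.2 s.
3. the screw is being turned past 0.3 rad by the lever, with the gripper within 80 mm of the long arm's free end and the short arm home (distance between key_short_end and screw_floor below 0.012 m and z of key_elbow in the frame of screw_floor above 0.055 m and value of joint screw between 0.3 and 0.75 rad and distance between the grasp point and key_long_end below 0.08 m and contact force between the fingers and key above 1 N), for 0.05 s.
At the end, for the whole second after the job is handed in: The screw is loosened by at least an eighth of a turn (joint above 0.785 rad); the key rests in the screw on its short arm (end within 12 mm of the socket's floor, bend at least 55 mm above the floor); the tin still lies in the clamp and the key is at rest (distance between key_short_end and screw_floor below 0.012 m and z of key_elbow in the frame of screw_floor above 0.055 m and value of joint screw above 0.785 rad and linear speed of key below 0.02 m/s and z of tin_center in the frame of screw_floor below 0.02 m); the robot touches nothing.
It fails at once if the cup is pushed more than 30 mm away or tipped (distance of cup_center from where it was at the start of the episode above 0.03 m or angle between cup_center's own z axis and vertical above 0.4 rad).
It fails at once if the jar is pushed more than 30 mm away or tipped (distance of jar_center from where it was at the start of the episode above 0.03 m or angle between jar_center's own z axis and vertical above 0.4 rad).
It fails at once if the note pad is pushed more than 30 mm away or tipped (distance of notes_center from where it was at the start of the episode above 0.03 m or angle between notes_center's own z axis and vertical above 0.4 rad).
It fails at once if the tin is moved more than 15 mm (distance of tin_center from where it was at the start of the episode above 0.015 m).
It fails at once if the screw is turned with the key standing in it on its long arm (distance between key_long_end and screw_floor below 0.03 m and value of joint screw above 0.15 rad).
It also fails if it takes over 64 s, if anything falls off the work surface, if the arm or the gripper's body presses on something with over 40 N, if the wrist force passes 120 N, or if a joint passes its speed limit or range.

## Working session

There is one attempt and no reset: what is moved stays moved. The work goes in short steps, each a Python script; the robot and the scene stay as the last script left them, time stands still between calls to the robot, and variables do not carry over. Pictures are saved under pics/ and viewed, at most 10 in all, crops included, and the job is handed in when it is done.

```bash
ls; mkdir -p pics
cat > h.py <<'E'
import numpy as np, cv2
from bench import *
from scipy.spatial.transform import Rotation as R
def proj(cam,P,par=None):
    p=par or camera_params(cam); T=np.array(p["camera_from_world"]);K=np.array(p["K"])
    c=T[:3,:3]@np.array(P)+T[:3,3]; u=K@c; return u[:2]/u[2]
def ray(cam,px,par=None):
    p=par or camera_params(cam); T=np.array(p["camera_from_world"]);K=np.array(p["K"])
    d=T[:3,:3].T@np.linalg.solve(K,[px[0],px[1],1]); o=-T[:3,:3].T@T[:3,3]; return o,d/np.linalg.norm(d)
def onz(cam,px,z,par=None):
    o,d=ray(cam,px,par); return o+d*(z-o[2])/d[2]
def tri(rays):
    A=sum(np.eye(3)-np.outer(d,d) for o,d in rays); b=sum((np.eye(3)-np.outer(d,d))@o for o,d in rays)
    X=np.linalg.solve(A,b); return X, max(np.linalg.norm((np.eye(3)-np.outer(d,d))@(X-o)) for o,d in rays)
def save(im,n): cv2.imwrite("pics/"+n,np.asarray(im)[:,:,::-1])
E
python3 - <<'E'
from h import *
np.set_printoptions(precision=3,suppress=True)
a=read_camera("scene");b=read_camera("top")
save(a,"s0.png");save(b,"t0.png")
for n in ["key_elbow","key_long_end","key_short_end","screw_mouth","cup_center","jar_center","notes_center","tin_center"]:
    r={}
    for c in ("scene","top"):
        r[c]=tip_of(c,n)[:3]
        print(n,c,[(np.round(x["at"],1),round(x["confidence"],2)) for x in r[c]])
    if r["scene"] and r["top"]:
        print([tri([ray("scene",x["at"]),ray("top",y["at"])]) for x in r["scene"][:2] for y in r["top"][:2]])
E
```

```text
pics
key_elbow scene [(array([326.4, 176.2]), 0.59), (array([324.1, 245.6]), 0.55)]
key_elbow top [(array([323.4, 231.4]), 0.88)]
[(array([0.509, 0.018, 0.179]), np.float64(0.0010039328395424496)), (array([ 0.529, -0.001, -0.023]), np.float64(0.00726689576357514))]
key_long_end scene [(array([325.4, 243. ]), 0.67)]
key_long_end top [(array([319.1, 246.2]), 0.93)]
[(array([0.501, 0.016, 0.008]), np.float64(0.0020774647945608266))]
key_short_end scene [(array([323.8, 165.8]), 0.98)]
key_short_end top [(array([241.2, 244.3]), 0.54)]
[(array([0.454, 0.143, 0.273]), np.float64(0.026765440941336385))]
screw_mouth scene [(array([213.5, 308. ]), 0.64), (array([327.6, 234.7]), 0.5), (array([271.4, 209.6]), 0.29)]
screw_mouth top [(array([316.1, 240.7]), 0.74), (array([172. , 239.3]), 0.71), (array([316.9, 244. ]), 0.33)]
[(array([ 0.601,  0.121, -0.165]), np.float64(0.13029003150729354)), (array([0.515, 0.329, 0.024]), np.float64(0.0022043327986773615)), (array([0.503, 0.019, 0.034]), np.float64(0.0057577120737662794)), (array([0.422, 0.243, 0.224]), np.float64(0.0782313333533815))]
cup_center scene [(array([376.1, 208.5]), 0.62)]
cup_center top [(array([391.3, 251.3]), 0.94)]
[(array([ 0.478, -0.135,  0.044]), np.float64(0.005593876337532294))]
jar_center scene [(array([268.6, 209.6]), 0.84)]
jar_center top [(array([301.9, 175. ]), 0.71)]
[(array([0.649, 0.052, 0.05 ]), np.float64(0.002653263340869532))]
notes_center scene [(array([274.6, 274.5]), 0.87)]
notes_center top [(array([242.7, 244.3]), 0.57), (array([391.3, 252. ]), 0.19)]
[(array([0.504, 0.18 , 0.015]), np.float64(0.00023460151319580386)), (array([ 0.578, -0.07 , -0.16 ]), np.float64(0.13072174267333755))]
tin_center scene []
tin_center top [(array([297.2, 281.1]), 0.92)]
```

View pics/s0.png

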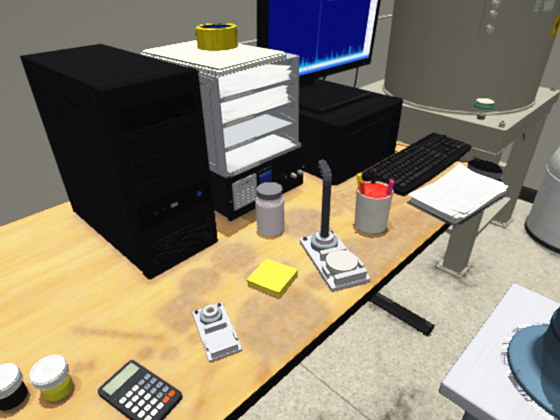

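View pics/t0.png

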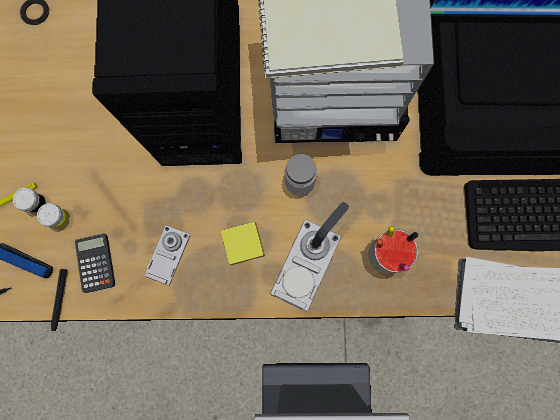

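The scene picture shows the key standing in the larger clamp: screw near (325,240), bend near (325,165). The jar is at (269,210), the cup at (375,208) and the notes at (272,277). The smaller look-alike clamp is at (213,330). In the top picture the short arm runs from about (323,231) to (345,207), so it points ahead and to the right. Next I check the IK and take two wrist views.

Run:
```python
from h import *
np.set_printoptions(precision=3,suppress=True)
print("tin",onz("top",(297.2,281.1),.03),"short end@.184",onz("top",(345,206),.184),onz("scene",(324,164),.184), "screw",onz("top",(316.5,243),.04))
down=lambda yaw:(R.from_euler('z',yaw)*R.from_euler('x',np.pi)).as_quat()
s=np.array([.503,.018])
for yaw in np.radians([-90,0,90]): print(yaw,inverse_kinematics([.42,.1,.42],down(yaw)))
for P in ([.40,.10,.38],[.42,-.05,.38]):
    for yaw in (-np.pi/2,0,np.pi/2):
        try: move_ptp(P,down(yaw)); break
        except MotionError as e: print(e)
    im=read_camera("wrist"); par=camera_params("wrist"); save(im,f"w{P[1]}.png")
    print(P,yaw,read_time_s(),"cam",ray("wrist",(280,210),par))
    for n in ["key_elbow","key_short_end","screw_mouth","tin_center","notes_center"]:
        print(n,[(np.round(x["at"],1),round(x["confidence"],2)) for x in tip_of("wrist",n)[:3]], proj("wrist",[.503,.018,.184],par))
    np.save(f"par{P[1]}.npy",par,allow_pickle=True)
```

```text
tin [0.424 0.064 0.03 ] short end@.184 [ 0.553 -0.023  0.184] [ 0.544 -0.015  0.184] screw [0.502 0.022 0.04 ]
-1.5707963267948966 [-1.411 -0.355  0.853  1.874  0.265  1.509  2.536]
0.0 [ 0.741 -0.184 -0.916  1.807 -0.146  1.448 -1.72 ]
1.5707963267948966 [ 0.714 -0.179 -0.895  1.808 -0.14   1.448 -0.156]
[0.4, 0.1, 0.38] -1.5707963267948966 3.575 cam (array([0.401, 0.016, 0.504]), array([-0.01 ,  0.328, -0.945]))
key_elbow [(array([145.5,  82.5]), 0.64), (array([197.7, 205.4]), 0.57), (array([260.1, 122.7]), 0.39)] [152.349  85.075]
key_short_end [(array([81.3, 30.4]), 0.57)] [152.349  85.075]
screw_mouth [(array([199.3, 305.4]), 0.59), (array([192.1,  94.5]), 0.55), (array([197.9, 204.4]), 0.38)] [152.349  85.075]
tin_center [] [152.349  85.075]
notes_center [(array([199.7, 208.1]), 0.79)] [152.349  85.075]
[0.42, -0.05, 0.38] -1.5707963267948966 4.5333 cam (array([ 0.421, -0.133,  0.504]), array([-0.011,  0.329, -0.944]))
key_elbow [(array([181.9, 244.5]), 0.72), (array([102.8, 235.2]), 0.55)] [189.811 248.812]
key_short_end [(array([126.8, 209.9]), 0.71), (array([184.2, 245.2]), 0.35)] [189.811 248.812]
screw_mouth [(array([211.5, 209.4]), 0.87), (array([217.8, 381.8]), 0.74)] [189.811 248.812]
tin_center [(array([268.1, 231.4]), 0.62)] [189.811 248.812]
notes_center [(array([219.8, 295.4]), 0.76)] [189.811 248.812]
```

Run:
```python
from h import *
np.set_printoptions(precision=4,suppress=True)
p1=np.load("par0.1.npy",allow_pickle=True).item();p2=np.load("par-0.05.npy",allow_pickle=True).item()
t=lambda a,b,c=None,d=None: tri([ray("wrist",a,p1),ray("wrist",b,p2)]+([ray("top",c)] if c else [])+([ray("scene",d)] if d else []))
print("elbow",t((145.5,82.5),(181.9,244.5)),t((145.5,82.5),(181.9,244.5),(323.4,231.4)))
print("short",t((81.3,30.4),(126.8,209.9)),t((81.3,30.4),(126.8,209.9),(345,206),(323.8,165.8)))
print("mouth",t((192.1,94.5),(211.5,209.4)),t((192.1,94.5),(211.5,209.4),(316.1,240.7)))
print("tin",onz("wrist",(268.1,231.4),.024,p2))
print("notes",t((199.7,208.1),(219.8,295.4)))
```

```text
elbow (array([0.5111, 0.0161, 0.178 ]), np.float64(0.0006873401306965463)) (array([0.51  , 0.0164, 0.1786]), np.float64(0.0021543744869801746))
short (array([ 0.5551, -0.0226,  0.1867]), np.float64(0.0016498186587974016)) (array([ 0.5558, -0.0229,  0.1772]), np.float64(0.005813455082332991))
mouth (array([0.506 , 0.0301, 0.0329]), np.float64(0.002133829061204204)) (array([0.5047, 0.0264, 0.0446]), np.float64(0.004586479487301727))
tin [0.4319 0.0663 0.024 ]
notes (array([ 0.512 ,  0.1902, -0.0073]), np.float64(0.001491761823981826))
```

View pics/w-0.05.png

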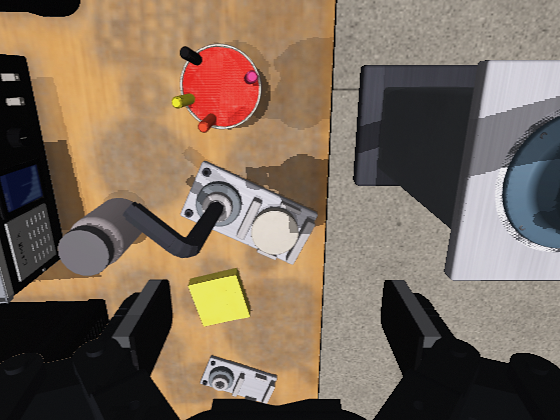

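```bash
cat >> h.py <<'E'
phi=np.radians(-41); S=np.array([.505,.021])
def d(a): return np.array([np.cos(a),np.sin(a),0])
def quat(zt,yt):
    zt=zt/np.linalg.norm(zt); return R.from_matrix(np.c_[np.cross(yt,zt),yt,zt]).as_quat()
def qg(yaw,al,s=1):
    """tool holding the key: yaw=heading; al=0 -> tool horizontal along heading; al=pi/2 -> tool down"""
    zt=np.cos(al)*d(yaw)-np.sin(al)*np.array([0,0,1]); return quat(zt,s*d(yaw+np.pi/2))
E
python3 - <<'E'
from h import *
np.set_printoptions(precision=2,suppress=True)
f=lambda p,q:inverse_kinematics(list(p),q)
for th in (90,80,70,60,50):
  al=np.radians(90-th)
  for s in (1,-1):
    q=qg(phi,al,s); g=np.r_[S,.126]; zt=R.from_quat(q).apply([0,0,1])
    pre=g-.11*zt
    r=[f(pre,q),f(g,q),f(g+[0,0,.1],q),f(g+[0,0,.2],q)]
    print(th,s,[x is not None for x in r], r[1])
    for k in (1,2,3):
        L=phi+k*np.pi/3; ql=qg(L,al+np.pi/2-2*al if 0 else np.pi/2-0,s)
        # final: tool z = L cos th + (-Z) sin th
        a2=np.radians(th); ql=qg(L,a2,s)   # cos(a2)=cos th
        t=np.r_[S,.08]+.06*d(L)
        print("   k",k,[f(t+[0,0,h],ql) is not None for h in (0,.05,.2)],f(t,ql))
E
```

```text
90 1 [True, True, True, True] [-2.03  1.89  1.1   2.37 -0.3   0.28 -0.27]
   k 1 [True, True, True] [-0.65  0.5   0.62  1.96 -0.4   0.8   2.09]
   k 2 [True, True, True] [-0.46  0.38  0.26  2.04 -0.14  0.74  2.84]
   k 3 [True, True, True] [-1.3   0.84  1.38  2.2  -1.01  1.03 -1.61]
90 -1 [True, True, True, True] [-0.97  0.85  0.17  2.34  1.58  1.45  1.53]
   k 1 [True, True, True] [-1.1   1.04  1.37  1.97 -1.13  1.2  -0.51]
   k 2 [True, True, True] [-1.24  0.97  1.37  2.07 -1.09  1.14  0.47]
   k 3 [True, True, True] [-0.94  0.38  0.82  2.19 -0.42  0.73  1.02]
80 1 [True, True, True, True] [-1.89  1.52  1.12  2.42  0.5   0.21 -0.85]
   k 1 [True, True, True] [-0.91  0.55  0.94  2.09 -0.8   0.69  2.45]
   k 2 [True, True, True] [ 0.21  0.39 -0.39  2.05 -0.03  0.67  2.82]
   k 3 [True, True, True] [-1.16  0.94  1.37  2.12 -1.07  1.28 -1.51]
80 -1 [True, True, True, True] [-1.01  0.7   0.23  2.39  1.57  1.25  1.64]
   k 1 [True, True, True] [-1.14  0.96  1.37  2.09 -1.28  1.06 -0.37]
   k 2 [True, True, True] [-1.16  0.95  1.37  2.1  -1.25  1.22  0.64]
   k 3 [True, True, True] [-0.93
[... 1044 characters left out ...]
True, True, True] [-0.97  1.07  1.37  2.15 -1.56  1.56  0.94]
   k 3 [True, True, True] [-0.8   0.84  1.05  1.95 -0.92  1.46  1.58]
50 1 [True, True, True, True] [-1.73  0.98  1.37  2.42 -0.54  0.2   0.73]
   k 1 [True, True, True] [ 1.07  0.73 -1.23  2.33  2.06  0.4   0.13]
   k 2 [True, True, True] [ 1.16  0.96 -1.25  2.07  0.34  0.62  2.81]
   k 3 [True, True, True] [-0.77  1.05  1.14  1.86 -1.03  1.75 -1.44]
50 -1 [True, True, True, True] [-1.42  0.44  0.91  2.41  1.23  0.53  2.27]
   k 1 [True, True, True] [ 0.89  0.54 -1.01  2.33  2.37  0.24  2.83]
   k 2 [True, True, True] [-0.77  0.89  1.15  2.15 -1.54  1.49  1.04]
   k 3 [True, True, True] [-0.66  0.89  0.95  1.86 -0.91  1.61  1.59]
```

Run:
```python
from h import *
np.set_printoptions(precision=3,suppress=True)
q=qg(phi,np.radians(10),-1); zt=R.from_quat(q).apply([0,0,1]); g=np.r_[S,.124]
move_gripper(.085)
try: move_ptp(list(g-.13*zt+[0,0,.2]),q)
except MotionError as e: print(e)
movel(list(g-.12*zt),q,speed=.2)
print(read_qpos(),read_time_s())
im=read_camera("wrist");par=camera_params("wrist");save(im,"w2.png")
for n in ["key_elbow","key_long_end","key_short_end","screw_mouth"]: print(n,[(np.round(x["at"],1),round(x["confidence"],2)) for x in tip_of("wrist",n)[:2]])
print("axis proj",[proj("wrist",[*S,z],par) for z in (.06,.124,.18)])
```

```text
[-0.967  0.62  -0.151  2.391  1.328  1.514  1.68 ] 7.1667
key_elbow [(array([276., 131.]), 0.88)]
key_long_end []
key_short_end [(array([277.7, 106. ]), 0.67)]
screw_mouth [(array([274.3, 308. ]), 0.85)]
axis proj [array([276.864, 281.474]), array([276.751, 210.01 ]), array([276.627, 131.808])]
```

View pics/w2.png

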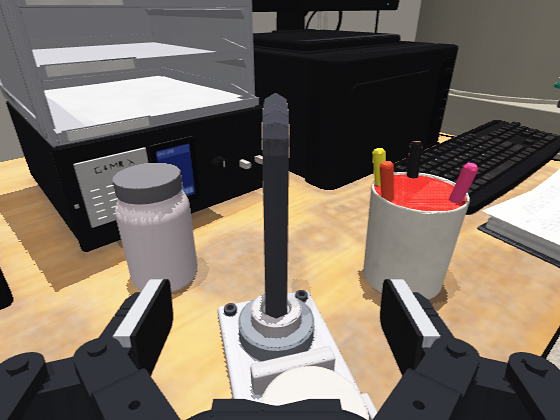

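The wrist view shows the key's long arm upright at column 276, where my screw axis projects. The short arm points straight away (end at column 278), so the yaw is right. Next I grip and pull straight up.

Run:
```python
from h import *
np.set_printoptions(precision=3,suppress=True)
q=qg(phi,np.radians(10),-1); g=np.r_[S,.124]
movel(list(g),q,speed=.12); print(read_ft_force())
move_gripper(0.0,90); print("gap",read_finger_gap(),read_grasp_force(),read_ft_force(),read_ft_torque(),read_eef_pos())
movel(list(g+[0,0,.04]),q,speed=.06); print(read_ft_force(),read_ft_torque())
movel(list(g+[0,0,.20]),q,speed=.15); print(read_ft_force(),read_ft_torque(),read_finger_gap(),read_time_s(),read_qpos())
save(read_camera("wrist"),"w3.png");par=camera_params("wrist")
for n in ["key_elbow","key_long_end","key_short_end"]: print(n,[(np.round(x["at"],1),round(x["confidence"],2)) for x in tip_of("wrist",n)[:2]])
read_camera("scene")
for n in ["key_elbow","key_long_end","key_short_end"]: print(n,[(np.round(x["at"],1),round(x["confidence"],2)) for x in tip_of("scene",n)[:2]], proj("scene",np.r_[S,.384 if n=='key_elbow' else .212]))
L=phi+2*np.pi/3
for a in (10,30,45,60,80):
  for f_ in (0,.5,1):
    print(a,f_,inverse_kinematics(list(np.r_[S,.33]+.06*f_*d(L)),qg(phi+f_*(L-phi),np.radians(a),-1)))
```

```text
[-0.414  1.163  0.388]
gap 0.015438357133091702 87.60218571871519 [-0.486 -0.132  0.144] [0.689 0.717 0.124] [0.505 0.021 0.124]
[-0.76  -0.015 -3.026] [ 1.095  1.239 -0.038]
[-0.473 -0.815 -3.328] [ 1.089  1.269 -0.011] 0.015523453154075472 11.2417 [-0.804  0.115  0.026  2.408  1.528  1.382  2.202]
key_elbow []
key_long_end []
key_short_end [(array([276. , 116.9]), 0.71)]
key_elbow [(array([331.4,  79.4]), 0.97)] [333.201  76.275]
key_long_end [(array([330.1, 164.2]), 0.63)] [328.167 163.014]
key_short_end [(array([327. ,  70.3]), 0.96)] [328.167 163.014]
10 0 [-0.804  0.099  0.026  2.404  1.526  1.383  2.221]
10 0.5 None
10 1 [ 1.358  0.756 -1.241  2.022 -0.824  1.049  0.528]
30 0 [-0.737 -0.09   0.056  2.313  1.231  1.137  2.612]
30 0.5 [ 0.722 -0.351 -0.62   2.467  4.501  0.512  0.295]
30 1 [ 1.33   0.461 -1.23   1.98  -0.717  1.066  0.338]
45 0 [-1.587 -0.347  0.902  2.241  1.135  1.262  2.834]
45 0.5 [ 0.697 -0.334 -0.627  2.31  -0.985  0.534 -0.487]
45 1 [ 1.281  0.3   -1.229  1.934 -0.572  1.08   0.159]
60 0 [ 0.864 -0.188 -1.122  2.05   0.337  0.904 -2.736]
60 0.5 [ 0.927 -0.278 -0.871  2.132 -0.576  0.761 -0.88 ]
60 1 [ 0.015  0.047  0.044  1.924 -0.573  1.161  0.098]
80 0 [ 0.416 -0.002 -0.615  1.898  0.15   1.142 -2.54 ]
80 0.5 [ 0.944 -0.001 -1.081  1.897 -0.04   1.075 -1.36 ]
80 1 [-1.49   0.111  1.463  1.884 -0.299  1.221 -0.122]
```

Run:
```python
from h import *
from scipy.spatial.transform import Slerp
np.set_printoptions(precision=2,suppress=True)
q0=qg(phi,np.radians(10),-1);L=phi+2*np.pi/3;q1=qg(L,np.radians(80),-1)
sl=Slerp([0,1],R.from_quat([q0,q1]))
print("rot deg",np.degrees((R.from_quat(q0).inv()*R.from_quat(q1)).magnitude()))
for P in ([.46,.04,.42],[.48,.1,.36],[.5,.15,.36],[.5,.2,.33]):
  print(P)
  for f in (0,.2,.4,.6,.8,1):
    x=inverse_kinematics(P,sl(f).as_quat()); print(f,None if x is None else np.array(x),-R.from_quat(sl(f).as_quat()).apply([1,0,0]))
```

```text
rot deg 131.64359208041768
[0.46, 0.04, 0.42]
0 [-0.87 -0.13 -0.04  2.38  1.39  1.5   2.47] [-0.13  0.11 -0.98]
0.2 None [-0.4  -0.07 -0.91]
0.4 None [-0.56 -0.33 -0.76]
0.6 None [-0.58 -0.6  -0.56]
0.8 [ 0.79 -0.36 -0.63  2.   -0.51  1.13 -0.23] [-0.44 -0.83 -0.35]
1 [ 1.21 -0.16 -1.12  1.78 -0.32  1.42 -0.06] [-0.19 -0.97 -0.17]
[0.48, 0.1, 0.36]
0 [-0.91  0.1  -0.06  2.31  1.37  1.52  2.3 ] [-0.13  0.11 -0.98]
0.2 [-0.86 -0.18 -0.04  2.43  1.43  1.16  2.77] [-0.4  -0.07 -0.91]
0.4 [-0.47 -0.39 -0.17  2.42  1.12  0.65 -2.73] [-0.56 -0.33 -0.76]
0.6 [-0.17 -0.39 -0.17  2.29  0.15  0.55 -1.35] [-0.58 -0.6  -0.56]
0.8 [ 0.87 -0.32 -0.87  2.06 -0.53  0.96 -0.33] [-0.44 -0.83 -0.35]
1 [ 0.91  0.   -1.08  1.83 -0.17  1.25 -0.31] [-0.19 -0.97 -0.17]
[0.5, 0.15, 0.36]
0 [-0.93  0.19 -0.07  2.2   1.36  1.55  2.31] [-0.13  0.11 -0.98]
0.2 [-0.89 -0.07 -0.06  2.33  1.41  1.19  2.74] [-0.4  -0.07 -0.91]
0.4 [-0.02 -0.3  -0.63  2.33  1.05  0.58 -2.76] [-0.56 -0.33 -0.76]
0.6 [ 0.29 -0.34 -0.64  2.21 -0.07  0.51 -1.24] [-0.58 -0.6  -0.56]
0.8 [ 1.07 -0.35 -1.13  2.   -0.58  0.96 -0.37] [-0.44 -0.83 -0.35]
1 [-0.75 -0.    0.47  1.84 -0.16  1.23 -0.42] [-0.19 -0.97 -0.17]
[0.5, 0.2, 0.33]
0 [-0.97  0.32 -0.09  2.12  1.32  1.59  2.26] [-0.13  0.11 -0.98]
0.2 [-0.93  0.07 -0.1   2.28  1.4   1.24  2.65] [-0.4  -0.07 -0.91]
0.4 [ 0.54 -0.33 -1.22  2.29  0.99  0.5  -2.85] [-0.56 -0.33 -0.76]
0.6 [ 0.42 -0.29 -0.89  2.21  0.06  0.45 -1.46] [-0.58 -0.6  -0.56]
0.8 [ 0.82 -0.19 -1.13  2.02 -0.32  0.81 -0.69] [-0.44 -0.83 -0.35]
1 [-1.68  0.16  1.45  1.87 -0.34  1.19 -0.31] [-0.19 -0.97 -0.17]
```

Run:
```python
from h import *
np.set_printoptions(precision=2,suppress=True)
q0=qg(phi,np.radians(10),-1);L=phi+2*np.pi/3;q1=qg(L,np.radians(80),-1)
P=[.5,.15,.36]
movel(P,q0,speed=.2)
a=read_qpos();a=np.array(a)
c=[inverse_kinematics(list(np.array(P)+o),q1) for o in ([0,0,0],[0,0,.01],[.01,0,0],[0,.01,.01],[-.01,0,0],[-.02,-.02,0])]
c=[np.array(x) for x in c if x is not None]; b=min(c,key=lambda x:np.abs(x-a)[:4].sum()); print(a,b)
if np.abs(b-a)[:4].max()<1:
  for f in (.25,.5,.75,1):
    move_j(list(a+f*(b-a))); T=R.from_quat(read_tcp_rot()).as_matrix(); p=np.array(read_eef_pos()); 
    # key: x_k(short)=Tool z at th=90; exact: rotate by 10deg; long dir
    y=T[:,1]; Z=T[:,2]; Rr=R.from_rotvec(0*y); X=T[:,0]
    print(f,p,"toolz",Z,"toolx",X,read_ft_force())
    if p[2]<.28: print("low"); break
print(read_time_s())
```

```text
[-0.93  0.19 -0.07  2.2   1.36  1.55  2.31] [-0.33 -0.    0.04  1.84 -0.16  1.23 -0.43]
0.25 [0.47 0.08 0.32] toolz [ 0.41 -0.76 -0.5 ] toolx [-0.44 -0.65  0.62] [-0.2   0.07 -3.43]
0.5 [0.44 0.07 0.29] toolz [ 0.12 -0.6  -0.79] toolx [-0.97 -0.23  0.03] [ 0.7  -0.15 -3.49]
0.75 [0.45 0.11 0.3 ] toolz [-0.03 -0.25 -0.97] toolx [-0.72  0.68 -0.15] [ 0.55 -1.37 -2.62]
1 [0.49 0.15 0.36] toolz [ 0.03  0.17 -0.99] toolx [0.18 0.97 0.17] [-0.3   0.37 -3.15]
15.225
```

Run:
```python
from h import *
np.set_printoptions(precision=4,suppress=True)
L=phi+2*np.pi/3;q1=qg(L,np.radians(80),-1)
t=np.r_[S,.08]+.06*d(L)
movel(list(t+[0,0,.10]),q1,speed=.2)
pr={}
exp={"key_elbow":np.r_[S,.08]+[0,0,.10]+.005*d(L)-[0,0,.005],"key_long_end":np.r_[S,.18]+.172*d(L),"key_short_end":np.r_[S,.112],"screw_mouth":np.r_[S,.04]}
for c in ("scene","top"):
    im=read_camera(c);save(im,c+"4.png")
    for n in exp:
        r=tip_of(c,n)[:2]; print(c,n,[(np.round(x["at"],1),round(x["confidence"],2)) for x in r],"exp",proj(c,exp[n]))
a=cv2.imread("pics/scene4.png")[110:290,230:430];b=cv2.imread("pics/top4.png")[150:330,200:400]
cv2.imwrite("pics/c4.png",np.hstack([cv2.resize(a,None,fx=2,fy=3)[:540],cv2.resize(b,None,fx=2,fy=3)[:540]]))
print(read_time_s(),read_finger_gap(),read_qpos())
```

```text
scene key_elbow [(array([279.5, 186.3]), 0.59)] exp [325.3666 179.8202]
scene key_long_end [(array([282.8, 186. ]), 0.63), (array([343.4, 184.6]), 0.56)] exp [256.3436 202.2017]
scene key_short_end [(array([274.2, 219.3]), 0.67)] exp [325.7336 204.9277]
scene screw_mouth [(array([210.4, 308.8]), 0.62), (array([327. , 233.1]), 0.49)] exp [324.161  232.0206]
top key_elbow [(array([258.2, 219.9]), 0.6)] exp [318.5722 232.834 ]
top key_long_end [] exp [228.7894 216.5535]
top key_short_end [(array([247.6, 224.7]), 0.55)] exp [319.1872 237.5506]
top screw_mouth [(array([170.8, 243. ]), 0.61)] exp [317.1107 241.7629]
16.85 0.015334537977713574 [-0.2327  0.2     0.1058  2.0114 -0.2411  0.8895 -0.1732]
```

View pics/c4.png

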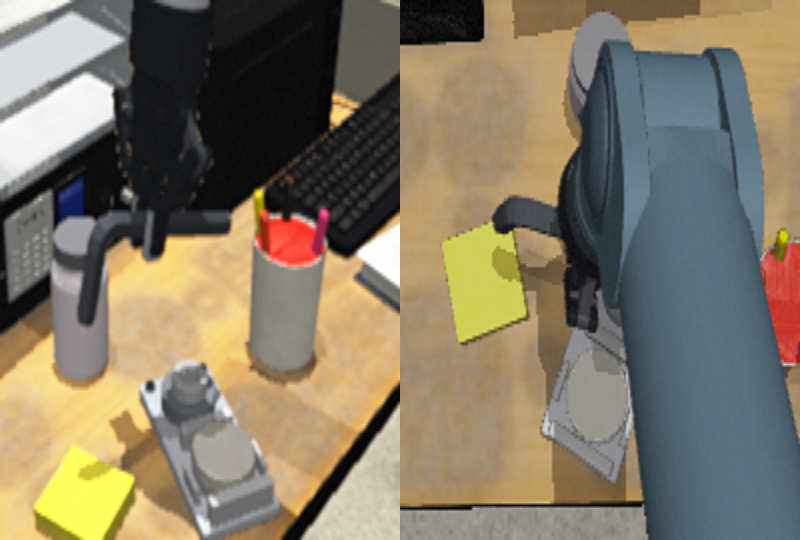

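The crop shows my sign was wrong. The long arm points away from the tool heading, towards the cup, so the heading has to be lever + 180° with a tilt of 100°. I check the IK for that.

Run:
```python
from h import *
np.set_printoptions(precision=2,suppress=True)
print(np.array(read_qpos()))
for k in (2,3):
  L=phi+k*np.pi/3; q=qg(L+np.pi,np.radians(100),-1)
  print("k",k)
  for P in [np.r_[S,h]+.06*d(L) for h in (.08,.13,.2,.25,.30)]+[np.array([.45,.1,.3]),np.array([.5,.2,.3])]:
    for j in range(3):
      x=inverse_kinematics(list(P+[0,0,.004*j]),q); print(P,None if x is None else np.array(x))
print("push reach")
for k in (2,3):
  for dl in (0,25,55):
    a=phi+k*np.pi/3+np.radians(dl)
    for s in (0,90,180,270):
      x=inverse_kinematics(list(np.r_[S,.07]+.125*d(a)-.02*d(a+np.pi/2)),qg(a+np.radians(s),np.pi/2,1)); print(k,dl,s,None if x is None else np.array(x))
```

```text
[-0.23  0.2   0.11  2.01 -0.24  0.89 -0.17]
k 2
[0.52 0.08 0.08] [ 0.18  0.38 -0.36  2.05 -0.05  0.67  2.84]
[0.52 0.08 0.08] [ 0.18  0.37 -0.36  2.05 -0.06  0.68  2.84]
[0.52 0.08 0.08] [ 0.17  0.37 -0.35  2.05 -0.06  0.69  2.84]
[0.52 0.08 0.13] [-1.19  0.77  1.38  2.08 -1.06  1.17 -2.62]
[0.52 0.08 0.13] [-1.19  0.76  1.38  2.08 -1.04  1.16 -2.63]
[0.52 0.08 0.13] [-1.19  0.74  1.38  2.08 -1.02  1.16 -2.64]
[0.52 0.08 0.2 ] [-1.25  0.53  1.4   2.03 -0.79  1.14 -2.83]
[0.52 0.08 0.2 ] [-1.25  0.52  1.4   2.03 -0.77  1.14 -2.84]
[0.52 0.08 0.2 ] [-1.26  0.51  1.4   2.02 -0.76  1.14 -2.85]
[0.52 0.08 0.25] [ 0.93  0.34 -1.23  1.9   0.18  1.05  2.6 ]
[0.52 0.08 0.25] [ 0.93  0.33 -1.23  1.9   0.18  1.06  2.61]
[0.52 0.08 0.25] [ 0.94  0.32 -1.23  1.89  0.17  1.07  2.61]
[0.52 0.08 0.3 ] [ 0.97  0.25 -1.23  1.84  0.09  1.14  2.67]
[0.52 0.08 0.3 ] [ 0.97  0.25 -1.23  1.84  0.08  1.15  2.67]
[0.52 0.08 0.3 ] [ 0.97  0.24 -1.24  1.83  0.08  1.16  2.68]
[0.45 0.1  0.3 ] [-0.1  -0.05 -0.1   2.01 -0.18  1.12  2.83]
[0.45 0.1  0.3 ] [-0.11 -0.06 -0.09  2.01 -0.18  1.13  2.82]
[0.45 0.1  0.3 
[... 2052 characters left out ...]
 2.2   0.01  0.67  0.38]
2 55 270 [-0.15  0.29 -0.25  2.19  0.11  0.68  1.87]
3 0 0 [-0.64  0.27  0.3   2.23 -0.13  0.66 -2.53]
3 0 90 [-0.48  0.26  0.13  2.22 -0.05  0.66 -1.03]
3 0 180 [-0.33  0.26 -0.04  2.22  0.02  0.66  0.47]
3 0 270 [-0.13  0.28 -0.26  2.21  0.11  0.67  1.96]
3 25 0 [-0.53  0.19  0.25  2.32 -0.08  0.63 -2.07]
3 25 90 [-0.38  0.19  0.1   2.32 -0.03  0.63 -0.54]
3 25 180 [-0.22  0.2  -0.08  2.31  0.03  0.64  0.97]
3 25 270 [-0.02  0.21 -0.29  2.3   0.1   0.64  2.48]
3 55 0 [-0.37  0.16  0.25  2.36 -0.07  0.62 -1.4 ]
3 55 90 [-0.22  0.16  0.09  2.36 -0.02  0.62  0.13]
3 55 180 [-0.05  0.17 -0.09  2.35  0.03  0.63  1.66]
3 55 270 [-1.32  0.62  1.39  2.39 -0.87  0.84 -2.19]
```

```bash
echo 'L=phi+np.pi; qi=qg(phi+2*np.pi,np.radians(100),-1)' >> h.py
python3 - <<'E'
from h import *
np.set_printoptions(precision=4,suppress=True)
p=np.array(read_eef_pos()); movel(list(p+[0,0,.1]),speed=.2)
t=np.r_[S,.08]+.06*d(L)
move_ptp(list(t+[0,0,.2]),qi); print(read_qpos())
movel(list(t+[0,0,.085]),qi,speed=.15); print(read_time_s())
Z=.165
exp={"key_elbow":np.r_[S,Z-.005]+.005*d(L),"key_long_end":np.r_[S,Z]+.172*d(L),"key_short_end":np.r_[S,Z-.068],"screw_mouth":np.r_[S,.04]}
for c in ("scene","top","wrist"):
    im=read_camera(c);par=camera_params(c);save(im,c+"5.png")
    for n in exp:
        r=tip_of(c,n)[:2]; print(c,n,[(np.round(x["at"],1),round(x["confidence"],2)) for x in r],"exp",proj(c,exp[n],par))
a=cv2.imread("pics/scene5.png")[110:290,230:430]
cv2.imwrite("pics/c5.png",np.hstack([cv2.resize(a,None,fx=2,fy=2),cv2.resize(cv2.imread("pics/wrist5.png"),(400,360))]))
E
```

```text
[-0.3194  0.0716  0.1944  1.9309 -0.1507  1.2616 -2.3561]
20.25
scene key_elbow [(array([326.6, 188.5]), 0.6)] exp [327.2746 186.6441]
scene key_long_end [(array([343.9, 228.2]), 0.84)] exp [344.0786 231.2258]
scene key_short_end [(array([326.3, 212.2]), 0.66)] exp [325.3945 210.7699]
scene screw_mouth [(array([211.5, 308.6]), 0.58)] exp [324.161  232.0206]
top key_elbow [] exp [319.0376 236.419 ]
top key_long_end [(array([263.7, 306.3]), 0.73)] exp [260.246  306.3489]
top key_short_end [] exp [318.7294 238.4793]
top screw_mouth [(array([171.7, 239.5]), 0.63)] exp [317.1107 241.7629]
wrist key_elbow [(array([276.6, 168.9]), 0.6), (array([275.8, 118.2]), 0.42)] exp [276.8253 173.2859]
wrist key_long_end [] exp [276.7002 462.6742]
wrist key_short_end [(array([274.4, 118.2]), 0.79)] exp [276.5882 110.6667]
wrist screw_mouth [(array([  4.9, 312. ]), 0.93), (array([271.3, 101.4]), 0.83)] exp [276.4706  87.3074]
```

View pics/c5.png

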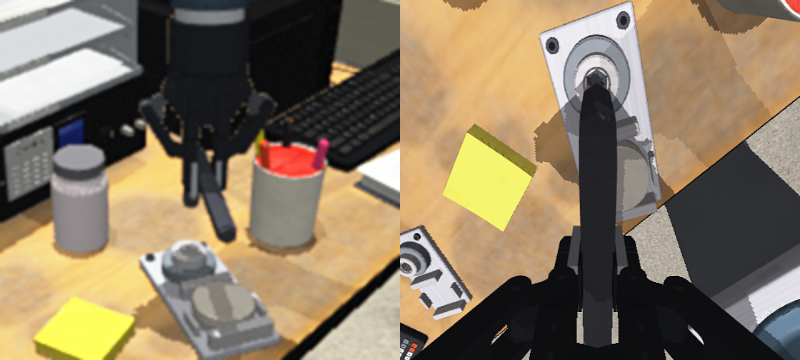

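Run:
```python
from h import *
im=read_camera("wrist");par=camera_params("wrist")
b=np.asarray(im)[:,:,::-1].copy(); x0,y0,w,h,k=180,20,200,150,4
z=cv2.resize(b[y0:y0+h,x0:x0+w],None,fx=k,fy=k,interpolation=cv2.INTER_CUBIC)
def circ(r,zz,col):
    pts=np.array([(proj("wrist",np.r_[S+r*np.array([np.cos(a),np.sin(a)]),zz],par)-[x0,y0]+.5)*k for a in np.linspace(0,2*np.pi,60)]).astype(int)
    cv2.polylines(z,[pts],True,col,1)
circ(.02,.04,(0,0,255)); circ(.009,.04,(0,255,0)); circ(.0085,.097,(255,0,255))
cv2.imwrite("pics/z6.png",z)
J=lambda e:(proj("wrist",np.r_[S,.04]+e,par)-proj("wrist",np.r_[S,.04],par))
print("px per mm along d(phi)",J(.001*d(phi)),"along left of phi",J(.001*d(phi+np.pi/2)))
```

```text
px per mm along d(phi) [-3.05708356e-04 -1.69543771e+00] along left of phi [-1.63657496e+00  9.21911647e-04]
```

View pics/z6.png

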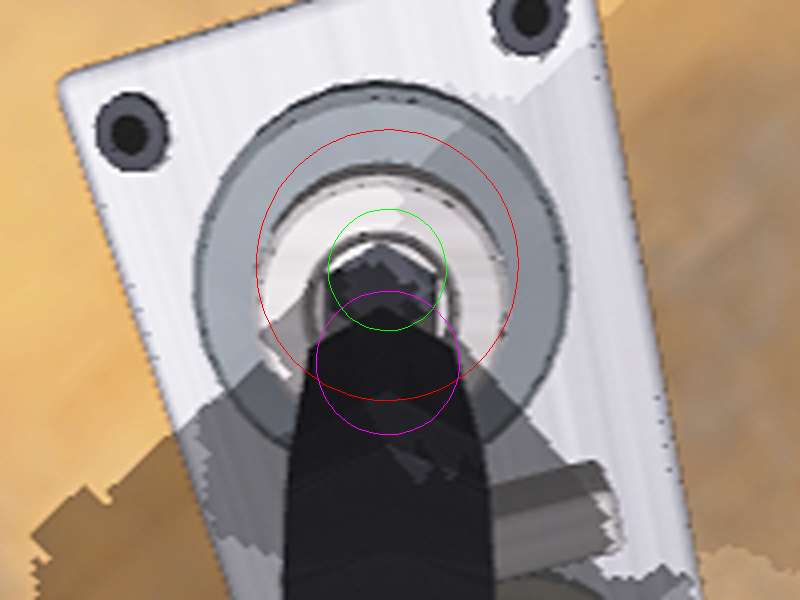

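The zoom shows the socket centred near zoomed (384,304), about 5 mm nearer the tin (-phi) than my estimate at (387,269). Sideways it lines up with the bar. I shift, lower to just above the mouth and look again.

Run:
```python
from h import *
S2=S+.0045*d(L)[:2]
t=np.r_[S2,.08]+.06*d(L)
movel(list(t+[0,0,.036]),qi,speed=.1)
im=read_camera("wrist");par=camera_params("wrist")
b=np.asarray(im)[:,:,::-1].copy(); x0,y0,w,h,k=205,60,150,150,4
z=cv2.resize(b[y0:y0+h,x0:x0+w],None,fx=k,fy=k,interpolation=cv2.INTER_CUBIC)
z=cv2.convertScaleAbs(z,alpha=1.5,beta=25)[:,:400] if 0 else cv2.convertScaleAbs(z,alpha=1.4,beta=25)
def poly(P,col): cv2.polylines(z,[np.array([(proj("wrist",p,par)-[x0,y0]+.5)*k for p in P]).astype(int)],True,col,1)
c=lambda C,r,zz,n=60:[np.r_[C+r*d(phi+a)[:2],zz] for a in np.linspace(0,2*np.pi,n,endpoint=False)]
poly(c(S2,.02,.04),(0,0,255)); poly(c(S2,.0104,.04,6),(0,255,0)); poly(c(S2,.00837,.048,6),(255,0,255))
s=read_camera("scene");s=np.asarray(s)[175:250,290:340,::-1]
s=cv2.resize(s,(200,300),interpolation=cv2.INTER_CUBIC)
cv2.imwrite("pics/z7.png",np.hstack([z,np.vstack([s,s*0])]))
print(read_ft_force(),read_time_s())
```

```text
[ 0.19052249 -0.18544875 -3.16804728] 21.7917
```

View pics/z7.png

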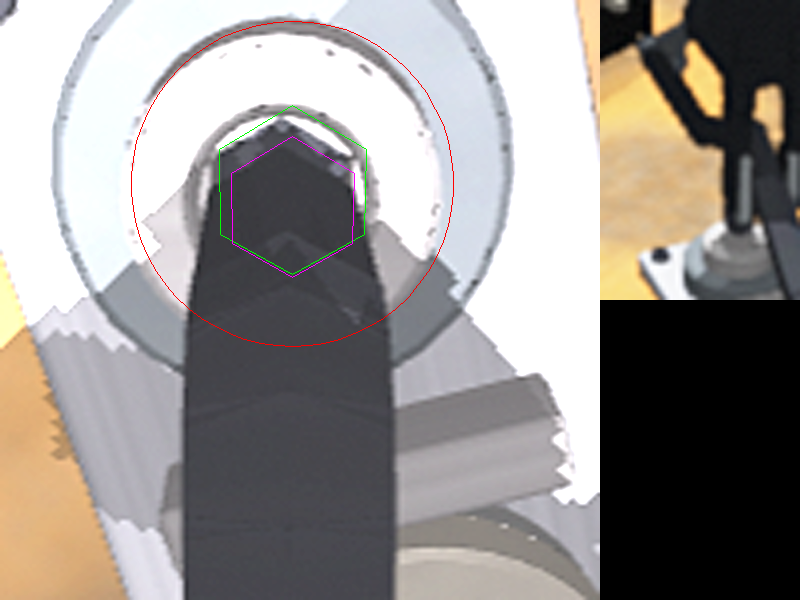

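Socket and bar agree within about 0.5 mm in the zoom: the mouth ring is centred near (284,195) and the bar near (288,191). I correct half a millimetre and go down under force control, with a small search if it lands on the rim.

```bash
cat >> h.py <<'E'
u=d(L); v=d(phi+np.pi/2)
def tgt(a,b,z): return np.r_[S,z]+(.06+a)*u+b*v
E
python3 - <<'E'
from h import *
np.set_printoptions(precision=2,suppress=True)
a0,b0=.005,.0004
offs=[(0,0)]+[(r*np.cos(t),r*np.sin(t)) for r in (.001,.002,.003) for t in np.arange(0,2*np.pi,np.pi/3)]
f0=np.array(read_ft_force()); done=False
for o in offs:
    a,b=a0+o[0],b0+o[1]
    movel(list(tgt(a,b,.112)),qi,speed=.08); z=.112
    while z>.0805:
        z-=.002; movel(list(tgt(a,b,z)),qi,speed=.04); f=np.array(read_ft_force())-f0
        if f[2]>10: break
    print(np.array(o)*1e3,"z",z,"f",f,"tq",read_ft_torque(),read_eef_pos(),read_time_s())
    if z<.095: break
    if read_time_s()>34: break
E
```

```text
[0. 0.] z 0.07999999999999997 f [-1.83  0.11  4.66] tq [-0.28  0.07  0.02] [0.46 0.06 0.08] 26.0417
```

Run:
```python
from h import *
np.set_printoptions(precision=3,suppress=True)
a,b=.005,.0004; z=.080
while z>.072:
    z-=.001; movel(list(tgt(a,b,z)),qi,speed=.04); f=np.array(read_ft_force())
    if f[2]>14: break
print(z,f,read_eef_pos(),read_time_s())
move_gripper(.06); print(read_ft_force())
movel(list(tgt(a,b,.16)),qi,speed=.2)
exp={"key_elbow":np.r_[S,.075]+.01*u,"key_long_end":np.r_[S,.075]+.177*u}
for c in ("scene","top"):
    im=read_camera(c);save(im,c+"8.png")
    for n in exp: print(c,n,[(np.round(x["at"],1),round(x["confidence"],2)) for x in tip_of(c,n)[:2]],"exp",proj(c,exp[n]))
print(read_time_s())
a=cv2.imread("pics/scene8.png")[130:310,260:440]
c=cv2.imread("pics/top8.png")[190:330,210:390]
cv2.imwrite("pics/c8.png",np.hstack([cv2.resize(a,(400,400)),cv2.resize(c,(400,311))[:311] if 0 else cv2.resize(c,(400,400))]))
```

```text
0.077 [-6.962  1.262 16.149] [0.455 0.066 0.079] 26.7917
[ 0.035  0.679 -0.003]
scene key_elbow [(array([327.7, 225.4]), 0.98), (array([328.2, 233.8]), 0.58)] exp [325.675 221.686]
scene key_long_end [] exp [341.032 272.567]
top key_elbow [] exp [314.939 243.541]
top key_long_end [(array([263.5, 310.4]), 0.87)] exp [261.275 307.553]
28.15
```

View pics/c8.png

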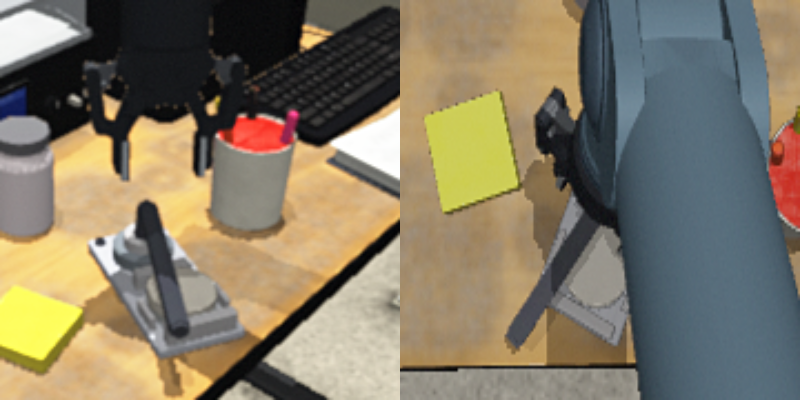

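The key sits low in the screw on its short arm, with the lever running over the tin to top-crop (515,335). Now I push with closed fingers along an arc.

Run:
```python
from h import *
np.set_printoptions(precision=2,suppress=True)
C=S+(.005*u+.0004*v)[:2]
e=onz("top",(263.5,310.4),.068); a0=np.arctan2(e[1]-C[1],e[0]-C[0])%(2*np.pi); print("lever",np.degrees(a0),np.hypot(*(e[:2]-C)),"L",np.degrees(L))
r=.118
def P(a,w,z): return list(np.r_[C,z]+r*d(a)-w*d(a+np.pi/2))
q=lambda a:qg(a+np.pi/2,np.pi/2,1)
move_gripper(0.0)
move_ptp(P(a0,.05,.16),q(a0)); 
movel(P(a0,.05,.068),q(a0),speed=.15); print(read_qpos(),read_time_s())
f0=np.array(read_ft_force())
movel(P(a0,.022,.068),q(a0),speed=.08); print("touch",np.array(read_ft_force())-f0)
for k in range(1,16):
    a=a0+np.radians(4.2)*k
    try: movel(P(a,.0195,.068),q(a),speed=.06)
    except MotionError as ex: print(k,ex); break
    f=np.array(read_ft_force())-f0; t=d(a+np.pi/2)
    if k%2: print(k,"tang",f@t,"rad",f@d(a),"z",f[2],read_time_s())
    if np.linalg.norm(f)>45: print("stop",f); break
c="top"; read_camera(c)
for n in ("key_elbow","key_long_end"): 
    R_=tip_of(c,n)[:2]; print(n,[(np.round(x["at"],1),round(x["confidence"],2)) for x in R_])
    if n=="key_long_end" and R_:
        e=onz(c,R_[0]["at"],.068); print(np.degrees(np.arctan2(e[1]-C[1],e[0]-C[0])-a0)%360)
read_camera("scene"); print([(np.round(x["at"],1),round(x["confidence"],2)) for x in tip_of("scene","key_elbow")[:2]])
```

```text
lever 141.37693267603237 0.17386236004955982 L 139.0
[-0.34  0.3  -0.05  2.17  0.02  0.67 -1.09] 30.6417
touch [-1.16  0.3  -0.34]
1 tang -1.1832809734381233 rad 1.1709784404737231 z 1.0754882252808564 31.475
3 tang -6.694217749237134 rad 2.1530634439210568 z 4.313019499749216 32.075
5 tang -6.822964290227556 rad 0.7165697788055743 z 4.500853698925121 32.675
7 tang -8.0095770943481 rad 0.9937686306115967 z 5.2722880901619735 33.275
9 tang -7.289554969029187 rad -0.17965255063024027 z 4.675254207484355 33.875
11 tang -6.997083669987327 rad -0.46828695306031304 z 4.60440504557185 34.475
13 tang -7.818143904490392 rad -2.331791099421288 z 3.2569508199092616 35.075
15 tang -6.1202893422385145 rad -2.267592756165697 z 2.278057132962241 35.675
key_elbow [(array([315.3, 247.4]), 0.74)]
key_long_end [(array([315. , 246.6]), 0.59)]
23.206303643108456
[(array([328.9, 222. ]), 0.63)]
```

Run:
```python
from h import *
C=S+(.005*u+.0004*v)[:2]; a=np.radians(141.377+63); r=.118
def P(a,w,z): return list(np.r_[C,z]+r*d(a)-w*d(a+np.pi/2))
q=qg(a+np.pi/2,np.pi/2,1)
movel(P(a,.05,.068),q,speed=.1); movel(P(a,.05,.22),q,speed=.2)
move_ptp([.45,.25,.35],q)
ims=[]
for c in ("top","scene"):
    im=read_camera(c); ims.append(np.asarray(im)[:,:,::-1])
    for n in ("key_elbow","key_long_end"):
        x=tip_of(c,n)[:2]; print(c,n,[(np.round(i["at"],1),round(i["confidence"],2)) for i in x])
        for i in x:
            if n=="key_long_end": e=onz(c,i["at"],.068); print(np.degrees(np.arctan2(e[1]-C[1],e[0]-C[0]))%360, np.hypot(*(e[:2]-C)))
print(read_time_s(),proj("scene",np.r_[C,.075]+.005*d(a)))
cv2.imwrite("pics/c9.png",np.hstack([cv2.resize(ims[0][150:330,210:430],(400,330)),cv2.resize(ims[1][130:310,250:470],(400,330))]))
```

```text
top key_elbow [(array([353.7, 321.4]), 0.72), (array([318. , 247.7]), 0.58)]
top key_long_end [(array([355.2, 323. ]), 0.68)]
204.23890258858918 0.17815218387649778
scene key_elbow [(array([327.9, 222.8]), 0.59)]
scene key_long_end [(array([270.2, 211.9]), 0.72), (array([405.5, 240.1]), 0.64)]
23.399975192822225 0.1308545842553074
202.6297837869604 0.1734762535008526
38.6583 [327.31990263 220.84220461]
```

View pics/c9.png

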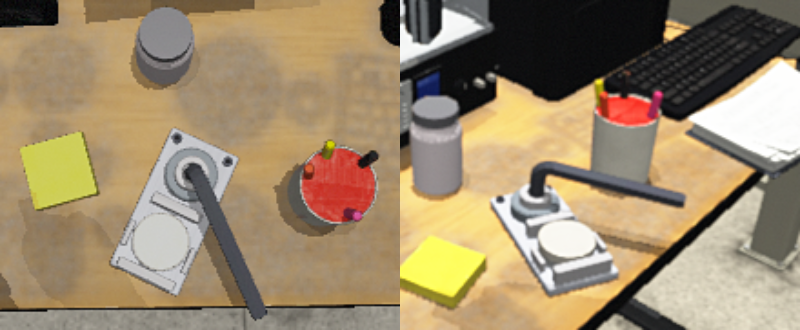

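The pictures show the lever swung about 62° to roughly 203°. The short arm is down in the socket, and the tin, cup, jar and pad look undisturbed. Even with all the play taken off, at least 50° of screw turn remains, against 45° needed.

```bash
python3 -c "
from bench import *
print(read_ft_force(),read_time_s()); print(sign_off())"
```

```text
[ 0.38892748 -0.21020827  0.12036572] 38.6583
the job is handed in; nothing more can be done
None
```

I flipped the key onto its short arm and levered the screw counterclockwise by an estimated 50–55° (45° needed), then handed the job in at about 39 s with the key left in the screw; no verdict came back.

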